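# Feed a rack of blanks past the drop gate

## Task

Feed the rack of hardwood blanks down the trough to its end stop: with one fingertip press the long red bar beside the trough down and keep it down so the drop gate stays up, and with the other fingertip push the rack by its upright back board under the raised gate until its nose is fully home against the end stop, without the gate ever touching the rack. Then let the bar come up so that the gate drops shut behind the blanks and take the hand away. Only press and push: do not grasp, lift or tip the rack, and leave the glue bottle, the oil jar and the try square where they are.

Things in the scene. Friction and masses are not known exactly. Their poses are not given: they have to be found in the camera images.
- trough: Feed trough on the bench: grey laminated bed (top 12 mm up), aluminium fence on the near side, dark batten on the far side. Its y = feed direction (push towards +y), x = across, away from the fence. Origin: bench level, in the gate's plane, at the fence's inner face. Channel x 0 to 90 mm; fence x -12 to 0, top 42 mm up; batten x 90 to 106, top 32 mm up. Spans y -325 to +140
- end_stop (a point): Centre of the black rubber face of the aluminium end stop across the channel (trough x = 45, y = +113 mm, 24 mm above the bench), which the rack's nose must meet
- gate (a joint): Angle of the red gate rocker, rad: 0 = shut, grows as the bar is pressed, stop at 0.9. Its shaft lies along the feed, 50 mm above the bench at trough x = -6 mm; bearing blocks on the fence at y -300 and +22, tops 61 mm up. A spring shuts it when the bar is let go; the bar takes about 3 N (shut) to 8 N (open). From 0.4 the foot clears the blanks; 0.6 to 0.7 is a good opening
- bar_near_gate (a point): On top of the red press bar, on its middle line, at trough y = -40 mm. The bar, 38 mm wide, runs outside the fence from y -280 to -30. Shut, this point is 58 mm above the bench at trough x = -43, outer edge higher by 0.4 rad; at 0.62 rad, 35 mm up at x = -41, its fence-side edge (x = -22) then highest, 39 mm up. May be pressed anywhere; a finger slides along it
- bar_far_end (a point): On top of the red press bar, on its middle line, at trough y = -270 mm; moves with the gate as bar_near_gate does
- gate_foot (a point): Centre of the underside of the gate's rubber foot, 18 mm across the channel by 12 mm along it (trough x 20 to 38, y -6 to +6 mm). Shut, it hangs 20 mm above the bench and blocks the rack's nose; it moves up and across the channel as the bar is pressed (the arm's top then stands up to 85 mm above the bench)
- rack: Wooden rack of dark hardwood blanks, about 0.45 kg, 85 x 165 mm, free to slide in the channel. Origin: centre of underside; +y towards the nose. Base 5 mm thick; blanks from y -12.5 to the nose at +82.5 mm, top 19 mm up; then bare base, then the back board. Fully home, origin at trough y +30.5: the gate falls onto the bare stretch, the back board staying before the gate
- back_board (a point): Centre of the rear face (the face to push) of the rack's upright back board, 80 mm wide, 12 mm thick, from 5 to 65 mm above the rack's underside; this point is 35 mm above the underside and 82.5 mm behind the rack's origin (trough y = -52 mm when home)
- glue: Yellow glue bottle with orange cap, 52 mm across, 150 mm tall, standing beyond the trough; origin at the centre of its underside; leave alone
- oil: Amber jar of finishing oil with a brass lid, 72 mm across, 85 mm tall, standing beyond the trough; origin at the centre of its underside; leave alone
- square: Try square lying flat on the bench: dark wooden stock 110 x 18 x 14 mm and steel blade 150 mm long; origin at the centre of the stock's underside; leave alone
Not all that is in view belongs to the job. There is more than one size of the rack; the one meant has the size given above.

How it is judged (in metres and radians):
On the way, in this order (a step that is already met when the one before it is completed fails the run):
1. a finger holds the gate up while the rack is still wholly before it (value of joint gate above 0.37 rad and contact force between the fingers and gate above 0.5 N and y of rack in the frame of trough below -0.086 m), for 0.1 s.
2. with a finger still holding the gate up, the rack is pushed half-way under it (value of joint gate above 0.37 rad and contact force between the fingers and gate above 0.5 N and y of rack in the frame of trough above -0.04 m), for 0.1 s.
3. with a finger still holding the gate up, the rack is fully home (value of joint gate above 0.37 rad and contact force between the fingers and gate above 0.5 N and y of rack in the frame of trough above 0.0245 m), for 0.05 s.
At the end, for the whole second after the job is handed in: the rack lies flat and still on the bed with its nose within 6 mm of the end stop, and the gate has dropped shut (under 0.06 rad) behind the blanks (y of rack in the frame of trough above 0.0245 m and z of rack in the frame of trough below 0.016 m and angle between rack's own z axis and vertical below 0.05 rad and linear speed of rack below 0.02 m/s and value of joint gate below 0.06 rad); the robot touches nothing.
It fails at once if the gate touches the rack (more than 1 N) (contact force between gate and rack above 1 N).
It fails at once if the rack is lifted off the bed (more than 10 mm) or tipped (more than 0.15 rad) (z of rack in the frame of trough above 0.022 m or angle between rack's own z axis and vertical above 0.15 rad).
It fails at once if the glue bottle, oil jar or try square is moved more than 20 mm (distance of any of glue, oil, square from where it was at the start of the episode above 0.02 m).
It also fails if it takes over 35 s, if anything falls off the work surface, if the arm or the gripper's body presses on something with over 40 N, if the wrist force passes 120 N, or if a joint passes its speed limit or range.

## Robot

A 6-joint arm with a two-finger parallel gripper is mounted at the origin on the work surface. World frame = base frame: x ahead of the robot, y to its left, z up, the work surface at z = 0. Lengths are in mm, angles in rad, forces in N, time in s.
With the tool pointing down it reaches from about 350 to 975 mm from the base axis. Payload 7.1 kg.
Tool frame: the origin (TCP) lies between the finger pads; the fingertips stand 19 mm ahead of it and the grasp point (between the pads) is the TCP; z points along the fingers, y is the line along which they close (so a half turn about z gives the same grasp; the last joint's range is limited). The gripper opens to 88 mm and grips with 3 to 60 N. Pads are 20 mm wide; open, the fingers measure 115 mm over their backs; the gripper's body (75 mm by 178 mm) begins 61 mm behind the grasp point.
Start: joints at [-1.282, 0.423, 1.63, -0, 1.089, -0.019], TCP at [189.369, -595.604, 241.675] pointing down, gripper open.
Joint ranges: [-3, 3], [-0.9, 2.11], [0.09, 2.58], [-1.31, 4.45], [0.11, 2.69], [-2.54, 2.54]. Speed limits (rad/s): [2.39, 2.39, 3.01, 3.14, 3.14, 3.14].

## Interface

Orientations are given as a rotation vector (axis times angle).
In Python, from workcell import ctrl gives the robot as it stands.
- The arm moves only by the tool arm_command, never from a script. Its argument "series" is a list of rows, each an object with "linear": the shift along the tool's x, y, z in m, a list of three; "turn": the turn about the tool's z in rad. A call has 1 to 10 rows; each row shifts and turns the commanded pose from where the row before left it, along the tool's axes as they then stand; what a row does not reach is not made up. A row lasts 1/10 s, in which the tool goes at most 50 mm and 8.59 degrees, less where a joint would pass 70% of its speed; a pose out of reach is approached as far as the arm can. A call with a gripper value outside its range is refused whole. "jaw" is the opening, from -1 (shut) to 1 (fully open), set as the call begins (left out, the last holds). The fingers move at their own pace and stop on an object; the grip force is fixed at half the most. Time passes only in rows, so rows that do not move let the fingers close. It gives the time, the measured TCP pose, the force, the opening and the grip force at its end, in the units of the state.
- ctrl.get_obs(): the state, without advancing time (a new reading comes with each control period).
- ctrl.get_image(name): name is "side" or "top" or "wrist"; returns a dict with "frame" (384x512x3 uint8, blue, green, red), "fx", "fy", "cx", "cy" (pixels), "rvec" (rotation vector, rad) and "tvec" (3), from world to camera coordinates, as OpenCV has them. Camera axes: x right, y down, z forward; pixel columns grow to the right and rows downward; lengths in mm; the calibration is good to about 2 mm. A picture is of the moment at which its call begins. There is no depth.
- ctrl.close_job(): hands the job in; it is judged then, once.
The state is a dict: "t": time; "qpos": joint angles; "qvel": joint speeds; "joint_torque": joint torques, N m; "ee_pos": TCP position; "orientation": TCP orientation; "ft_force": force on the tool from outside, world axes, zero at the start; "moment": the same for the moment, N m; "width": finger opening in mm; "grasp_force": force on a finger pad.
Only numpy, scipy, OpenCV 4.12 (cv2) and the standard library are available. Lean on these libraries where they do the work, as an engineer would, in place of code of your own. Each camera call takes 0.05 s, during which the arm holds its last target. There are 200 camera calls.

## Working session

There is one attempt and no reset: what is moved stays moved. The work goes in short steps, Python scripts to look and compute and a tool call to move; the robot and the scene stay as the last step left them, time stands still between calls to the robot, and variables do not carry over. Pictures are saved under pics/ and viewed, at most 10 in all, crops included, and the job is handed in when it is done.

Besides the shell and the picture viewer there is one more tool, called after "Request:" as name(argument=value, ...) on one line, values as JSON. arm_command: Moves the arm, as the interface text tells. Its arguments: {"type":"object","properties":{"series":{"type":"array"},"jaw":{"type":"number"}},"required":["series"]}

```bash
mkdir -p pics; ls; python3 - <<'E'
from workcell import ctrl
import cv2,numpy as np
o=ctrl.get_obs();print({k:np.round(v,3).tolist() for k,v in o.items()})
for n in("top","side"):
    d=ctrl.get_image(n);cv2.imwrite(f"pics/{n}0.png",d["frame"]);np.savez(f"{n}0.npz",**d)
    print(n,d["fx"],d["cx"],d["cy"],d["rvec"],d["tvec"])
E
```

```text
pics
{'t': 0.0, 'qpos': [-1.282, 0.424, 1.631, -0.0, 1.089, -0.019], 'qvel': [-0.001, -0.0, 0.001, -0.001, -0.0, 0.001], 'joint_torque': [-0.003, -54.463, -27.367, 0.064, 0.023, -0.0], 'ee_pos': [189.216, -595.105, 240.886], 'orientation': [-3.103, -0.481, 0.0], 'ft_force': [-0.182, -0.294, -0.248], 'moment': [0.003, 0.036, 0.022], 'grasp_force': 0.0, 'width': 87.903}
top 459.0254062561611 256.3324704835998 190.13378824073018 [ 2.13813809 -2.14642828  0.13450432] [  -8.77098677  556.58896265 1560.04683985]
side 379.37114710058574 256.0108804436525 182.87813094022238 [ 0.6435873  -2.41402593  1.41493104] [449.93092193 191.05084732 954.99154412]
```

View pics/top0.png

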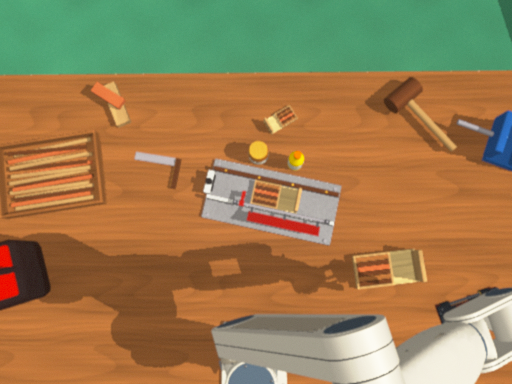

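View pics/side0.png

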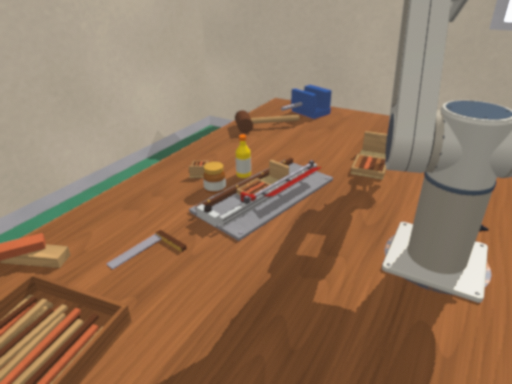

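Top view: rack candidates are A (275,195) in the trough, B (390,268) a bigger one near the robot, and C (281,118) a small one beyond. By the description it should be A: between fence and batten, nose facing the gate arm at (242,198). A close crop will check this.

```bash
cat > h.py <<'E'
import cv2,numpy as np
def cam(f):
    d=np.load(f);R=cv2.Rodrigues(d["rvec"])[0]
    K=np.array([[d["fx"],0,d["cx"]],[0,d["fy"],d["cy"]],[0,0,1.]]);return d["frame"],K,R,d["tvec"].reshape(3)
def ray(c,uv,z):
    _,K,R,t=c;C=-R.T@t;r=R.T@np.linalg.solve(K,[uv[0],uv[1],1]);return C+r*(z-C[2])/r[2]
def proj(c,P):
    _,K,R,t=c;p=(R@np.atleast_2d(P).T).T+t;p=p@K.T;return p[:,:2]/p[:,2:]
E
python3 - <<'E'
from h import *
c=cam("top0.npz");f=c[0][145:255,190:350]
cv2.imwrite("pics/crop1.png",cv2.resize(f,None,fx=5,fy=5,interpolation=cv2.INTER_CUBIC))
E
```

```text
(no output)
```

View pics/crop1.png

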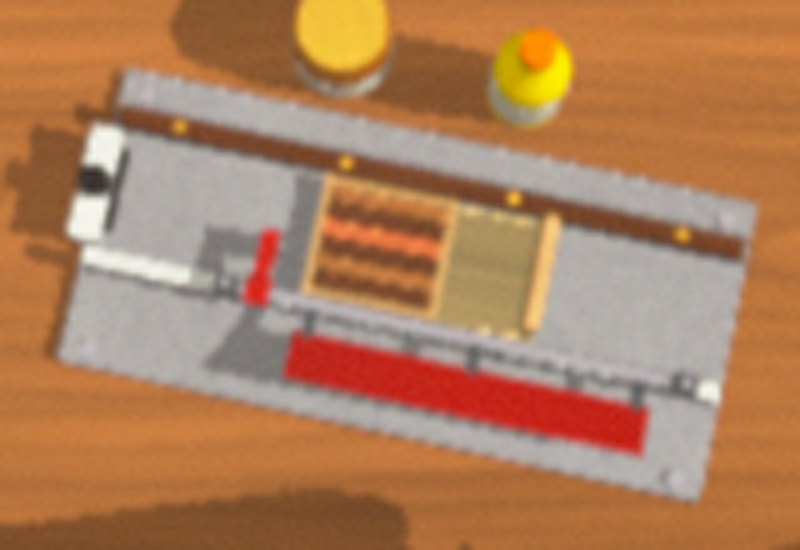

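The crop confirms A: it has blanks and a nose at crop x≈305, bare base, then the back board with its rear face at crop x≈540–560. The end stop's rubber is at crop (118,190) and the bar spans crop (285..645, 335..455).

```bash
cat > m.py <<'E'
from h import *
c=cam("top0.npz");s=cam("side0.npz")
C=lambda u,v:(u/5+190-.4,v/5+145-.4)
hsv=cv2.cvtColor(c[0],cv2.COLOR_BGR2HSV)
m=(((hsv[...,0]<6)|(hsv[...,0]>174))&(hsv[...,1]>190)).astype(np.uint8)
m[:205]=0;m[245:]=0;m[:,:240]=0;m[:,330:]=0
r=cv2.minAreaRect(max(cv2.findContours(m,0,2)[0],key=cv2.contourArea))
b=np.array([ray(c,p,58) for p in cv2.boxPoints(r)]);print("bar",b.round(1).tolist())
e=[b[(i+1)%4]-b[i] for i in range(4)];L=max(e,key=np.linalg.norm);W=min(e,key=np.linalg.norm)
print("L,W",np.linalg.norm(L),np.linalg.norm(W))
Y=L/np.linalg.norm(L);Y*=np.sign(Y[1]);X=np.array([Y[1],-Y[0],0])
O=b.mean(0)+43*X+155*Y;O[2]=0
print("O",O,"yaw",np.arctan2(X[1],X[0]))
T=lambda P:np.round([(P-O)@X,(P-O)@Y],1)
if __name__=="__main__":
    for n,u,v,z in[("rubber top?",128,150,36),("rubber bot?",108,230,36),("batten innerL",125,127,32),("batten innerR",740,258,32),
     ("nose a",328,175,31),("nose b",303,290,31),("board rear top a",560,215,77),("board rear top b",538,332,77),
     ("bed FL",125,70,12),("bed NL",58,358,12),("bed FR",757,203,12),("bed NR",700,500,12),("gate tip",270,232,40),
     ("glue cap",540,48,150),("oil lid",342,32,85)]:
        print(n,T(ray(c,C(u,v),z)))
    from workcell import ctrl
    o=ctrl.get_obs();print(cv2.Rodrigues(np.array(o["orientation"]))[0].round(3))
    P=lambda x,y,z:O+x*X+y*Y+[0,0,z]
    for n,q in[("stop",(45,113,24)),("bar near",(-43,-40,58)),("bar far",(-43,-270,58)),("fence end",(0,140,42)),("batten end",(90,-325,32))]:print(n,proj(s,P(*q)).round(1))
E
python3 m.py
```

```text
bar [[452.3, 20.3, 58.0], [479.4, 14.3, 58.0], [426.5, -222.1, 58.0], [399.7, -215.7, 58.0]]
L,W 242.2817439602814 27.581072547062192
O [515.26080855  41.07734379   0.        ] yaw -0.21999425861742777
rubber top? [ 75.  111.4]
rubber bot? [ 16.8 112.1]
batten innerL [ 91.2 117.7]
batten innerR [  92.2 -322.6]
nose a [ 88.3 -29.5]
nose b [  5.3 -29.9]
board rear top a [  87.8 -191.8]
board rear top b [   6.5 -193.5]
bed FL [134.7 130.1]
bed NL [-76.7 129.1]
bed FR [ 136.4 -329.4]
bed NR [ -77.1 -330.6]
gate tip [39.1  0.9]
glue cap [ 181.4 -153. ]
oil lid [178.8 -20.2]
[[ 0.953  0.303 -0.   ]
 [ 0.303 -0.953  0.001]
 [ 0.    -0.001 -1.   ]]
stop [[212.2 214.4]]
bar near [[270.2 194.5]]
bar far [[315.1 168.3]]
fence end [[215.3 219.2]]
batten end [[293.4 158.6]]
```

Request:
arm_command(series=[{"linear": [0.04,-0.032,0],"turn": 0},{"linear": [0.04,-0.032,0],"turn": 0},{"linear": [0.04,-0.032,0],"turn": 0},{"linear": [0.04,-0.032,0],"turn": 0},{"linear": [0.04,-0.032,0],"turn": 0},{"linear": [0.04,-0.032,0],"turn": 0},{"linear": [0.04,-0.032,0],"turn": 0},{"linear": [0.04,-0.032,0],"turn": 0},{"linear": [0.04,-0.032,0],"turn": 0},{"linear": [0.04,-0.03,0],"turn": 0}], jaw=0.58)

```text
t: 1.1
ee_pos: [468.6, -178.5, 241.6]
orientation: [-3.104, -0.482, 0.0]
ft_force: [0.8, -1.4, 1.2]
width: 69.2
grasp_force: 0.0
```

Request:
arm_command(series=[{"linear": [0,0,0],"turn": -0.13},{"linear": [0,0,0],"turn": -0.13},{"linear": [0,0,0],"turn": -0.13},{"linear": [0,0,0],"turn": -0.13},{"linear": [0,0,0],"turn": -0.13},{"linear": [0,0,0],"turn": -0.13},{"linear": [0,0,0],"turn": -0.13},{"linear": [0,0,0],"turn": -0.133},{"linear": [0,0,0],"turn": 0},{"linear": [0,0,0],"turn": 0}])

```text
t: 2.1
ee_pos: [468.0, -180.5, 241.5]
orientation: [-2.455, -1.96, 0.0]
ft_force: [0.2, 0.5, 0.9]
width: 69.7
grasp_force: 0.0
```

```bash
cat > st.py <<'E'
from m import *
from workcell import ctrl
import sys
o=ctrl.get_obs();p=np.array(o["ee_pos"]);R=cv2.Rodrigues(np.array(o["orientation"]))[0]
print(round(o["t"],2),"trough",T(p*[1,1,1]),"z",p[2],"tool in trough\n",(np.stack([X,Y,[0,0,1]])@R).round(3),"F",np.round([o["ft_force"]@X,o["ft_force"]@Y,o["ft_force"][2]],1),"w",o["width"])
if len(sys.argv)>1:
    n=sys.argv[1];d=ctrl.get_image(n);k=sys.argv[2];np.savez(k+".npz",**d);f=d["frame"]
    if len(sys.argv)>3:
        a,b_,w,h=map(int,sys.argv[3:7]);f=cv2.resize(f[b_:b_+h,a:a+w],None,fx=4,fy=4,interpolation=cv2.INTER_CUBIC)
    cv2.imwrite("pics/"+k+".png",f)
E
python3 st.py wrist w1
```

```text
bar [[452.3, 20.3, 58.0], [479.4, 14.3, 58.0], [426.5, -222.1, 58.0], [399.7, -215.7, 58.0]]
L,W 242.2817439602814 27.581072547062192
O [515.26080855  41.07734379   0.        ] yaw -0.21999425861742777
2.1 trough [   2.2 -226.5] z 241.49747113843114 tool in trough
 [[ 0.004  1.    -0.   ]
 [ 1.    -0.004  0.   ]
 [ 0.    -0.    -1.   ]] F [0.1 0.5 0.9] w 69.70081319203675
```

View pics/w1.png

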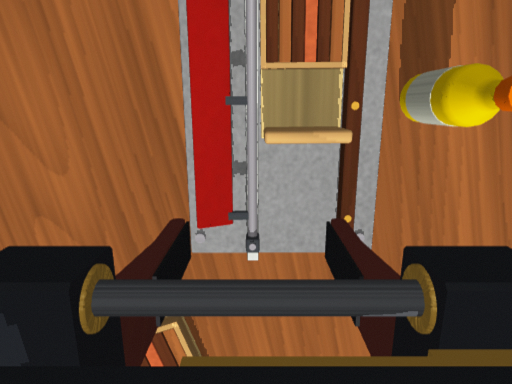

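Wrist view: the fingers straddle the fence. The bar runs from (208,0) to (215,225), the shaft is at column ~252, the board's rear top edge is at row ~142 from (264,141) to (350,142), and the glue bottle is well clear at (460,95).

```bash
python3 - <<'E'
from m import *
c=cam("w1.npz");g=cv2.cvtColor(c[0],cv2.COLOR_BGR2HSV)
m=(((g[...,0]<6)|(g[...,0]>174))&(g[...,1]>190)).astype(int)
for v in(20,60,100,140,180,215):
    u=np.flatnonzero(m[v,150:245])+150;print(v,u[0],u[-1],"outer(-60.5,z65)",T(ray(c,(u[0]-.5,v),65.4)),"inner(-25.5,z51)",T(ray(c,(u[-1]+.5,v),50.6)))
u,v=np.nonzero(m[:,150:245].T);print("far end",v.max(),T(ray(c,(215,v.max()+.5),58)))
for n,u,v,z in[("board a",265,142,77),("board b",351,142,77),("board front a",265,129,77),("shaft",253,30,50),("shaft",253,230,50),("stop bolt end",253,259,42)]:print(n,T(ray(c,(u,v),z)))
E
```

```text
bar [[452.3, 20.3, 58.0], [479.4, 14.3, 58.0], [426.5, -222.1, 58.0], [399.7, -215.7, 58.0]]
L,W 242.2817439602814 27.581072547062192
O [515.26080855  41.07734379   0.        ] yaw -0.21999425861742777
20 188 228 outer(-60.5,z65) [-57.7 -88.6] inner(-25.5,z51) [-23.3 -85.4]
60 190 228 outer(-60.5,z65) [ -57.7 -121.2] inner(-25.5,z51) [ -24.2 -119.5]
100 191 224 outer(-60.5,z65) [ -58.6 -155.6] inner(-25.5,z51) [ -28.9 -155.5]
140 193 230 outer(-60.5,z65) [ -58.7 -192. ] inner(-25.5,z51) [ -24.  -193.6]
180 195 231 outer(-60.5,z65) [ -58.7 -230.6] inner(-25.5,z51) [ -24.  -233.9]
215 197 227 outer(-60.5,z65) [ -58.5 -266.2] inner(-25.5,z51) [ -29.  -271.2]
far end 227 [ -41.5 -282.2]
board a [   9.4 -193. ]
board b [  87.6 -193.3]
board front a [   9.4 -181.3]
shaft [ -1.1 -93.8]
shaft [  -2.5 -288.2]
stop bolt end [  -2.9 -325.2]
```

Request:
arm_command(series=[{"linear": [0.009,0.0035,0.02],"turn": 0},{"linear": [0,0,0.03],"turn": 0},{"linear": [0,0,0.03],"turn": 0},{"linear": [0,0,0.03],"turn": 0},{"linear": [0,0,0.03],"turn": 0},{"linear": [0,0,0.01],"turn": 0},{"linear": [0,0,0],"turn": 0},{"linear": [0,0,0],"turn": 0}])

```text
t: 2.95
ee_pos: [474.1, -172.8, 92.5]
orientation: [2.452, 1.963, 0.001]
ft_force: [-0.2, -0.3, 0.6]
width: 69.3
grasp_force: 0.0
```

```bash
python3 st.py wrist w2|tail -4
```

```text
2.95 trough [   6.5 -217.7] z 92.47413915295216 tool in trough
 [[ 0.001  1.     0.001]
 [ 1.    -0.001 -0.   ]
 [-0.     0.001 -1.   ]] F [-0.1 -0.3  0.6] w 69.34722942065433
```

View pics/w2.png

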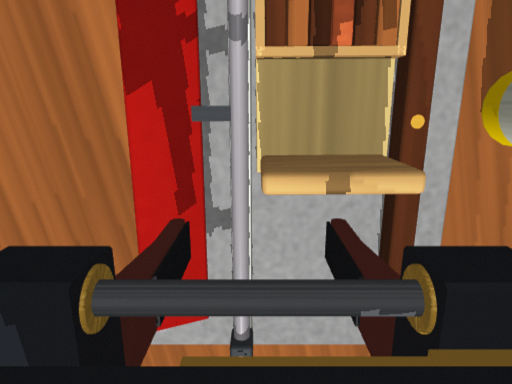

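The left fingertip (≈170,240) is over the bar. The right one (≈345,240) is in the channel behind the board's rear edge (row ~192), so I can press now.

Request:
arm_command(series=[{"linear": [0,0,0.01],"turn": 0},{"linear": [0,0,0.01],"turn": 0},{"linear": [0,0,0.009],"turn": 0},{"linear": [0,0,0.009],"turn": 0},{"linear": [0,0,0],"turn": 0},{"linear": [0,0,0],"turn": 0},{"linear": [0,0,0],"turn": 0}])

```text
t: 3.7
ee_pos: [475.4, -173.3, 54.3]
orientation: [2.449, 1.962, 0.003]
ft_force: [2.5, -2.2, 10.4]
width: 69.6
grasp_force: 4.6
```

```bash
python3 st.py side s2 190 130 150 120|tail -4
```

```text
3.7 trough [   7.9 -217.9] z 54.34051188197196 tool in trough
 [[-0.     1.     0.004]
 [ 1.     0.    -0.001]
 [-0.001  0.004 -1.   ]] F [ 3.  -1.6 10.4] w 69.5513100230039
```

View pics/s2.png

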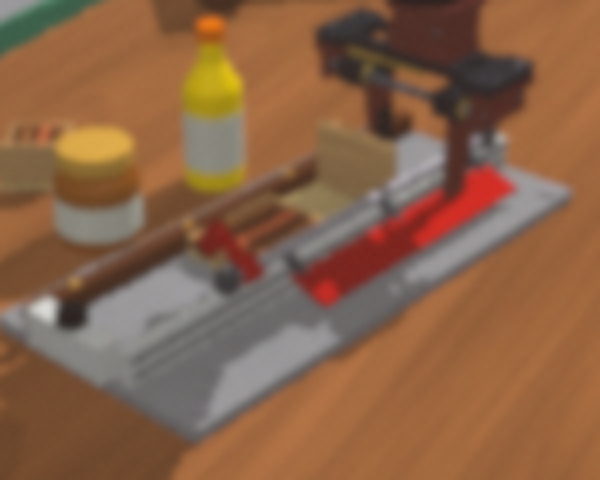

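The bar is down, the gate arm is raised clear over the channel (crop (230,250)), and the right finger is behind the board. I'll ease up 1 mm and push.

Request:
arm_command(series=[{"linear": [0.006,0,-0.001],"turn": 0},{"linear": [0.006,0,0],"turn": 0},{"linear": [0.006,0,0],"turn": 0},{"linear": [0.007,0,0],"turn": 0},{"linear": [0.007,0,0],"turn": 0},{"linear": [0.007,0,0],"turn": 0},{"linear": [0.007,0,0],"turn": 0},{"linear": [0.007,0,0],"turn": 0}])

```text
t: 4.55
ee_pos: [485.1, -121.7, 54.9]
orientation: [2.45, 1.964, -0.001]
ft_force: [-4.0, -8.5, 9.5]
width: 69.5
grasp_force: 5.3
```

```bash
python3 st.py side s3 190 130 150 120|tail -4
```

```text
4.55 trough [   6.1 -165.4] z 54.85868267907927 tool in trough
 [[-0.001  1.     0.   ]
 [ 1.     0.001 -0.001]
 [-0.001  0.    -1.   ]] F [-2.  -9.2  9.5] w 69.46928105178158
```

View pics/s3.png

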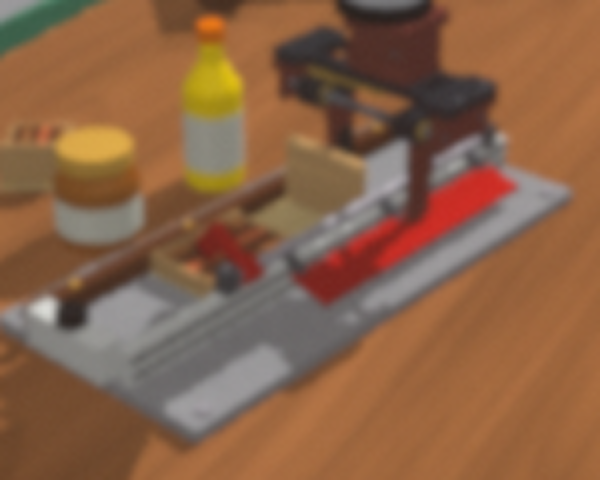

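The nose has passed under the raised gate without contact, and the rack is straight. I'll continue.

Request:
arm_command(series=[{"linear": [0.007,0,0],"turn": 0},{"linear": [0.007,0,0],"turn": 0},{"linear": [0.007,0,0],"turn": 0},{"linear": [0.007,0,0],"turn": 0},{"linear": [0.007,0,0],"turn": 0},{"linear": [0.007,0,0],"turn": 0},{"linear": [0.007,0,0],"turn": 0},{"linear": [0.007,0,0],"turn": 0},{"linear": [0.007,0,0],"turn": 0},{"linear": [0.007,0,0],"turn": 0}])

```text
t: 5.6
ee_pos: [500.1, -53.3, 54.8]
orientation: [2.451, 1.964, -0.002]
ft_force: [-3.0, -8.5, 9.6]
width: 69.8
grasp_force: 5.5
```

Request:
arm_command(series=[{"linear": [0.005,0,0],"turn": 0},{"linear": [0.005,0,0],"turn": 0},{"linear": [0.004,0,0],"turn": 0},{"linear": [0.003,0,0],"turn": 0},{"linear": [0.003,0,0],"turn": 0},{"linear": [0.002,0,0],"turn": 0},{"linear": [0,0,0],"turn": 0}])

```text
t: 6.3
ee_pos: [504.8, -31.7, 54.7]
orientation: [2.451, 1.965, -0.002]
ft_force: [-2.4, -5.8, 8.1]
width: 69.5
grasp_force: 4.5
```

```bash
python3 st.py|tail -4
```

```text
6.3 trough [  5.6 -73.3] z 54.69867386023131 tool in trough
 [[-0.001  1.    -0.001]
 [ 1.     0.001 -0.001]
 [-0.001 -0.001 -1.   ]] F [-1.1 -6.2  8.1] w 69.52400984037843
```

Board at about −63; roughly 11 mm still to go. I'll creep until the push force rises.

Request:
arm_command(series=[{"linear": [0.003,0,0],"turn": 0},{"linear": [0.003,0,0],"turn": 0},{"linear": [0.002,0,0],"turn": 0},{"linear": [0.001,0,0],"turn": 0},{"linear": [0.001,0,0],"turn": 0},{"linear": [0,0,0],"turn": 0}])

```text
t: 6.9
ee_pos: [506.8, -22.2, 54.7]
orientation: [2.451, 1.964, -0.003]
ft_force: [-2.5, -8.8, 9.2]
width: 69.8
grasp_force: 5.8
```

Request:
arm_command(series=[{"linear": [0.001,0,0],"turn": 0},{"linear": [0.001,0,0],"turn": 0},{"linear": [0,0,0],"turn": 0}])

```text
t: 7.2
ee_pos: [506.9, -22.0, 54.8]
orientation: [2.451, 1.963, -0.005]
ft_force: [-5.1, -21.6, 11.4]
width: 69.2
grasp_force: 12.4
```

```bash
python3 st.py side s4 190 130 150 120|tail -4
```

```text
7.2 trough [  5.6 -63.4] z 54.750080543387135 tool in trough
 [[ 0.001  1.    -0.001]
 [ 1.    -0.001 -0.003]
 [-0.003 -0.001 -1.   ]] F [ -0.2 -22.2  11.4] w 69.22490509264166
```

View pics/s4.png

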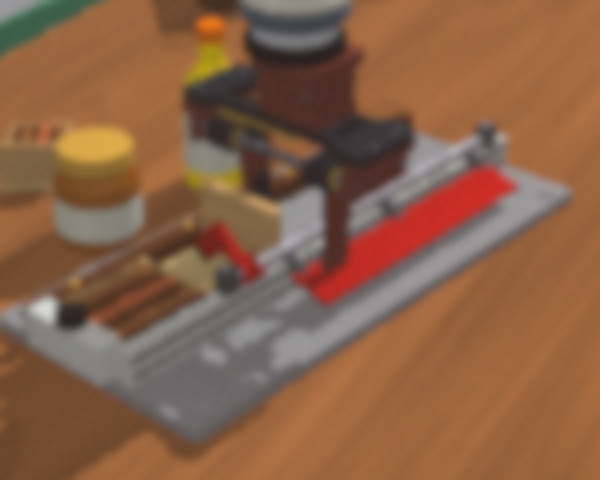

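The force jumped to 22 N with no further motion, and the nose is at the stop: it is home. I'll back off, then release the bar upward.

Request:
arm_command(series=[{"linear": [-0.001,0,0],"turn": 0},{"linear": [-0.002,0,0],"turn": 0},{"linear": [-0.003,0,0],"turn": 0},{"linear": [-0.004,0,0],"turn": 0},{"linear": [-0.005,0,0],"turn": 0},{"linear": [0,0,0],"turn": 0}])

```text
t: 7.85
ee_pos: [504.0, -33.8, 54.5]
orientation: [-2.452, -1.962, 0.0]
ft_force: [-1.3, 1.9, 6.7]
width: 69.6
grasp_force: 3.5
```

Request:
arm_command(series=[{"linear": [0,0,-0.006],"turn": 0},{"linear": [0,0,-0.006],"turn": 0},{"linear": [0,0,-0.006],"turn": 0},{"linear": [0,0,-0.006],"turn": 0},{"linear": [0,0,-0.01],"turn": 0},{"linear": [0,0,-0.02],"turn": 0},{"linear": [0,0,-0.03],"turn": 0},{"linear": [0,0,-0.03],"turn": 0},{"linear": [0,0,-0.03],"turn": 0},{"linear": [0,0,0],"turn": 0}])

```text
t: 8.85
ee_pos: [507.3, -34.2, 203.1]
orientation: [2.447, 1.961, 0.009]
ft_force: [0.2, -0.5, -0.2]
width: 69.2
grasp_force: 0.0
```

Request:
arm_command(series=[{"linear": [-0.03,0,-0.02],"turn": 0},{"linear": [-0.03,0,-0.02],"turn": 0},{"linear": [-0.03,0,0],"turn": 0},{"linear": [-0.03,0,0],"turn": 0},{"linear": [0,0,0],"turn": 0},{"linear": [0,0,0],"turn": 0}])

```text
t: 9.45
ee_pos: [478.0, -151.2, 238.4]
orientation: [-2.453, -1.962, -0.0]
ft_force: [-0.3, -0.1, 0.9]
width: 69.4
grasp_force: 0.0
```

```bash
python3 st.py side s5 190 130 150 120|tail -4
```

```text
9.45 trough [   5.6 -195.8] z 238.36172269041782 tool in trough
 [[ 0.002  1.    -0.   ]
 [ 1.    -0.002  0.   ]
 [ 0.    -0.    -1.   ]] F [-0.3 -0.1  0.9] w 69.38861955157124
```

View pics/s5.png

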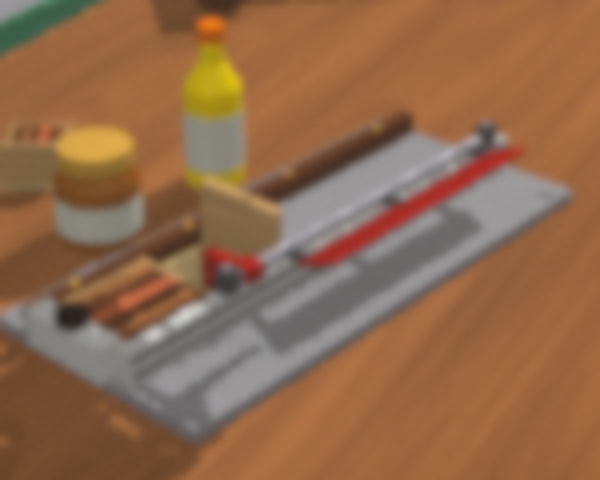

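The rack is still at the stop with its board at crop (240,215), unchanged. The gate is shut behind the blanks and the bar is up, so I'm handing in.

```bash
python3 -c "
from workcell import ctrl
print(ctrl.close_job())"
```

```text
the job is handed in; nothing more can be done
None
```

The rack is fully home against the end stop, the gate is shut behind the blanks, and the hand is clear; the job was handed in at about 9.5 s, and no verdict was returned.

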